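# Grease the due bearing block with a push gun

### The job

One of the two bearing blocks is due for grease: the one with the cone-shaped marker standing on its foot plate (a hex nut stands on the other). Take the push-type grease gun out of its stand by its square grip, press its coupler squarely onto the tilted nipple of the due block until it snaps fully home, and push on until the sprung nose has gone clearly more than half its travel into the barrel. Finish while holding the gun pressed on like that, in line with the nipple; keep the gun off the other block's nipple and leave the marker, the nut and the other tools where they are.

Things in the scene. Friction and masses are not known exactly. Their poses are not given: they have to be found in the camera images.
- gun: Loose push-type grease gun, about 0.42 kg, hanging upright in the stand, coupler down. Origin on its axis at the coupler's mouth (nose free); z along the axis to the grip. Along z: nose 33 mm in diameter, 0 to 30 mm; rod; barrel 30 mm in diameter, 50 to 95 mm; flange 50 mm in diameter, 95 to 101 mm; square grip, 101 to 160 mm. Works the same at any turn about its axis.
- gun_grip (a point): Middle of the gun's square aluminium grip, on the axis, 130 mm from the coupler's mouth. The grip is 24 x 24 mm, faces along the gun's x and y, 59 mm long. Take it from above with the fingertips just above the flange, which then takes the push.
- plunger (a joint): How far the sprung nose (with the coupler) is pressed towards the barrel, m: 0 when free, 0.016 at its stop. The spring needs 12 N to start and 20 N at the stop. It should end between 0.009 and the stop.
- coupler_mouth (a point): Centre of the coupler's open mouth, at the lower end of the sprung nose. The bore is about 20 mm in diameter and 22 mm deep. Inside, 11 mm from the mouth, four sprung jaws stand in to a 13 mm opening; they let the nipple's head through at about 5 N, then snap in behind it and draw it home.
- coupler_seat (a point): Centre of the flat bottom of the coupler's bore, 22 mm from its mouth. Snapped fully home, it sits on the nipple's tip, and the mouth is then 13 mm from the nipple's origin along the nipple's axis.
- block_a: Fixed grey bearing block on the left (+y) side; the two are identical. Origin under the centre of its foot plate, 170 x 140 x 12 mm (x, y, z). Casting from x = -55 to 15 mm, 100 mm wide, 90 mm high; shaft stub 32 mm in diameter along x, 52 mm up, x = -62 to 28 mm. Its -x end points to the robot's side, within 0.4 rad; the +x strip of the foot plate carries the cone or nut.
- block_b: Fixed grey bearing block on the right (-y) side; the two are identical. Origin under the centre of its foot plate, 170 x 140 x 12 mm (x, y, z). Casting from x = -55 to 15 mm, 100 mm wide, 90 mm high; shaft stub 32 mm in diameter along x, 52 mm up, x = -62 to 28 mm. Its -x end points to the robot's side, within 0.4 rad; the +x strip of the foot plate carries the cone or nut.
- nipple_a: Fixed steel button-head grease nipple of block_a. Its z is the nipple's axis, pointing out, leaning 0.5 rad from vertical towards the block's -x end. Origin on the axis at the casting. Along z: collar 26 mm in diameter to 8 mm, neck 12 mm in diameter to 24 mm, round head 18 mm in diameter (widest at 27.5 to 29 mm), tapering to a flat tip 8 mm in diameter at 35 mm.
- nipple_b: Fixed steel button-head grease nipple of block_b. Its z is the nipple's axis, pointing out, leaning 0.5 rad from vertical towards the block's -x end. Origin on the axis at the casting. Along z: collar 26 mm in diameter to 8 mm, neck 12 mm in diameter to 24 mm, round head 18 mm in diameter (widest at 27.5 to 29 mm), tapering to a flat tip 8 mm in diameter at 35 mm.
- nipple_a_tip (a point): Centre of the flat tip of nipple_a, about 125 mm above the table.
- nipple_b_tip (a point): Centre of the flat tip of nipple_b, about 125 mm above the table.
- stand: Fixed steel stand of the gun, 90 x 90 mm, origin under its centre. Its top plate, 8 mm thick with its upper face at 115 mm, has a 42 mm hole in which the gun hangs by its flange; side plates at y = +-43 mm. The gun must be raised about 105 mm to come clear of it.
- cone: Plain steel marker cone, loose, 26 mm in diameter and 36 mm high, standing on the foot plate of the block that is due for grease. Origin at the centre of its underside.
- nut: Plain steel hex nut, loose, 32 mm across its corners and 16 mm high, lying on the foot plate of the block that is not due. Origin at the centre of its underside.
- punch_a: Loose steel chasing punch lying on the table, 100 mm long bar of 11 x 11 mm along its x axis, flat blade at +x; origin on the underside at the bar's middle. A bystander: leave it alone.
- punch_b: Loose steel chasing punch lying on the table, 100 mm long bar of 11 x 11 mm along its x axis, flat blade at +x; origin on the underside at the bar's middle. A bystander: leave it alone.
- punch_c: Loose steel chasing punch lying on the table, 90 mm long bar of 11 x 11 mm along its x axis, flat blade at +x; origin on the underside at the bar's middle. A bystander: leave it alone.
- hammer: Loose hammer lying on the table, 260 mm long, along its x axis. A bystander: leave it alone.
- tin: Loose steel jar with a lid, 64 mm in diameter, 60 mm high, standing on the table; origin at the centre of its underside. A bystander: leave it alone.

How it is judged:
By the outcome, as a careful person would: the job done as asked, in the order asked, and still so for the second after the job is handed in, while the arm keeps its last pose, push and grip.
It also fails if it takes over 35 s, if anything falls off the work surface, if the arm or the gripper's body presses on something with over 40 N, if the wrist force passes 120 N, or if a joint passes its speed limit or range.

### The arm

A 6-joint arm with a two-finger parallel gripper is mounted at the origin on the work surface. World frame = base frame: x ahead of the robot, y to its left, z up, the work surface at z = 0. Lengths are in m, angles in rad, forces in N, time in s.
With the tool pointing down it reaches from about 0.25 to 0.775 m from the base axis. Payload 4 kg.
Tool frame: the origin (TCP) lies at the very end of the fingers, on their centre line; the grasp point (between the pads) lies 19 mm behind it (robot.grip_depth is the distance from the TCP to the grasp point, in m); z points along the fingers, y is the line along which they close (so a half turn about z gives the same grasp; the last joint's range is limited). The gripper opens to 94 mm and grips with 3 to 60 N. Pads are 16 mm wide; open, the fingers measure 119 mm over their backs; the gripper's body (75 mm by 177 mm) begins 78 mm behind the grasp point.
Start: joints at [-1.366, 0.087, 1.371, -0, 1.684, -0.103], TCP at [0.167, -0.524, 0.185] pointing down, gripper open.
Joint ranges: [-3.1, 3.1], [-0.76, 2.03], [0.27, 2.55], [-1.08, 4.22], [0.17, 2.65], [-2.57, 2.57]. Speed limits (rad/s): [2.79, 2.79, 3.14, 3.14, 3.14, 3.14].

### API

Orientations are given as a rotation vector (axis times angle).
In Python, from station import robot gives the robot as it stands. The module is installed in compiled form; this text tells all that it offers.
- The arm moves only by the tool arm_command, never from a script. Its argument "steps" is a list that holds one entry, the list of rows, each a list of 7 numbers: the gripper's target within -1 to 1 (fully open at 1, half-way at 0, shut at -1), then the shift along the tool's x, y, z each as a share of 0.15 m, from -1 to 1, then the turn, a rotation vector about the tool's x, y, z each as a share of 90 degrees, from -1 to 1. In form: [[[hand, x, y, z, ax, ay, az], ...]]. A call has 1 to 5 rows; each row is the pose to reach, as a shift and turn from the pose commanded when the call began, along the tool's axes at that moment; what a row does not reach only later rows make up. A row lasts 1/12 s, in which the tool goes at most 41.7 mm and 7.16 degrees, less where a joint would pass 70% of its speed; a pose out of reach is approached as far as the arm can. A call with a number of a shift or a turn outside -1 to 1 is refused whole. A call with a gripper value outside its range is refused whole. The fingers move at their own pace and stop on an object; "grip_force" is the grip in N (left out, the last holds). Time passes only in rows, so rows that repeat a pose let the fingers close. It gives the time, the measured TCP pose, the force, the opening and the grip force at its end, in the units of the state.
- robot.observe(): the state, without advancing time (a new reading comes with each control period).
- robot.read_camera(name): name is "scene" or "top" or "wrist"; returns a dict with "pixels" (384x512x3 uint8, red, green, blue), "fx", "fy", "cx", "cy" (pixels), "position" and "attitude" of the camera in the world. Camera axes: x right, y down, z forward; pixel columns grow to the right and rows downward; lengths in m; the calibration is good to about 2 mm. A picture is of the moment at which its call begins. There is no depth.
- robot.hand_in(): hands the job in; it is judged then, once.
The state is a dict: "t": time; "q": joint angles; "qvel": joint speeds; "tau": joint torques, N m; "eef_pos": TCP position; "ee_rot": TCP orientation; "ft_force": force on the tool from outside, world axes, zero at the start; "ft_torque": the same for the moment, N m; "finger_gap": finger opening in m; "gripper_force": force on a finger pad.
Only numpy, scipy, OpenCV 4.12 (cv2) and the standard library are available. Lean on these libraries where they do the work, as an engineer would, in place of code of your own. Each camera call takes 0.05 s, during which the arm holds its last target. There are 200 camera calls.

## Working session

There is one attempt and no reset: what is moved stays moved. The work goes in short steps, Python scripts to look and compute and a tool call to move; the robot and the scene stay as the last step left them, time stands still between calls to the robot, and variables do not carry over. Pictures are saved under pics/ and viewed, at most 10 in all, crops included, and the job is handed in when it is done.

Besides the shell and the picture viewer there is one more tool, called after "Emit:" by a JSON object that holds its "method" and its "body". arm_command: Moves the arm, as the interface text tells. Shift numbers are shares of 0.15 m and turn numbers shares of 90 degrees, none past 1 either way. Its arguments: {"type":"object","properties":{"steps":{"type":"array"},"grip_force":{"type":"number"}},"required":["steps"]}

```bash
mkdir -p pics; cat > h.py <<'E'
import numpy as np, cv2, pickle, os
from scipy.spatial.transform import Rotation as R
from station import robot
def snap(n,f):
    c=robot.read_camera(n); cv2.imwrite(f'pics/{f}.png',c['pixels'][:,:,::-1]); pickle.dump(c,open(f'pics/{f}.pkl','wb')); return c
def load(f): return pickle.load(open(f'pics/{f}.pkl','rb'))
def att(c):
    a=np.array(c['attitude'],float)
    return a if a.shape==(3,3) else (R.from_rotvec(a).as_matrix() if a.size==3 else R.from_quat(a).as_matrix())
def ray(c,u,v):
    d=att(c)@np.array([(u-c['cx'])/c['fx'],(v-c['cy'])/c['fy'],1]); return np.array(c['position']),d/np.linalg.norm(d)
def plane(c,u,v,z):
    p,d=ray(c,u,v); return p+d*(z-p[2])/d[2]
def tri(rs):
    A=0;b=0
    for p,d in rs:
        M=np.eye(3)-np.outer(d,d); A=A+M; b=b+M@p
    x=np.linalg.solve(A,b); return x,[np.linalg.norm((np.eye(3)-np.outer(d,d))@(x-p)) for p,d in rs]
def proj(c,X):
    q=att(c).T@(np.array(X)-c['position']); return np.array([c['fx']*q[0]/q[2]+c['cx'],c['fy']*q[1]/q[2]+c['cy']])
E
python3 - <<'E'
from h import *
for n in ['scene','top']:
    c=snap(n,n+'0'); print(n,c['position'],c['attitude'],c['fx'],c['cx'],c['cy'])
a=cv2.imread('pics/scene0.png');b=cv2.imread('pics/top0.png')
s=robot.observe();print(s['t'],s['eef_pos'],s['ee_rot'],robot.grip_depth)
E
```

```text
scene [ 0.78295542 -0.28686264  0.77293721] [-2.50377556 -0.78658796  0.21209556] 352.4888588825967 255.70074309420232 188.33848289865324
top [0.43288191 0.06138923 1.04522754] [-2.15199445  2.12444403 -0.17951509] 379.5386489798667 253.59595474467721 186.5494874189968
0.1 [ 0.16647055 -0.5236381   0.18381242] [-3.10250066e+00 -4.81237686e-01  2.37511265e-04] 0.0188
```

View pics/scene0.png

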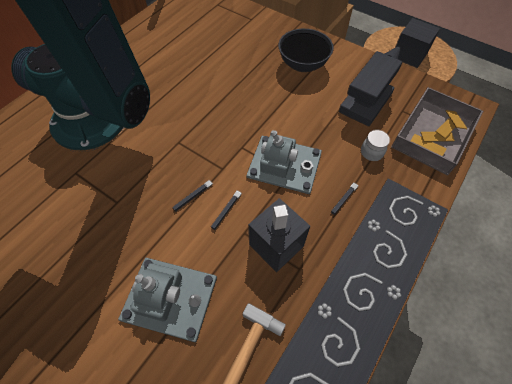

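View pics/top0.png

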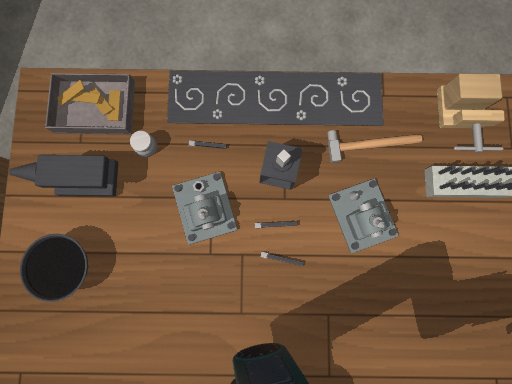

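The scene and top views show the nut on the left block (top view, 199,187). The cone is on the right block, block_b (top 355,195; scene 194,302), so block_b is due. The gun grip is at top (284,157) and scene (281,216). I'll zoom in on both.

```bash
python3 - <<'E'
from h import *
a=cv2.imread('pics/scene0.png');b=cv2.imread('pics/top0.png')
f=lambda im,u,v:cv2.resize(im[v:v+75,u:u+100],(400,300),interpolation=cv2.INTER_CUBIC)
cv2.imwrite('pics/crop0.png',np.vstack([np.hstack([f(a,115,258),f(a,235,195)]),np.hstack([f(b,318,178),f(b,240,125)])]))
E
```

```text
(no output)
```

View pics/crop0.png

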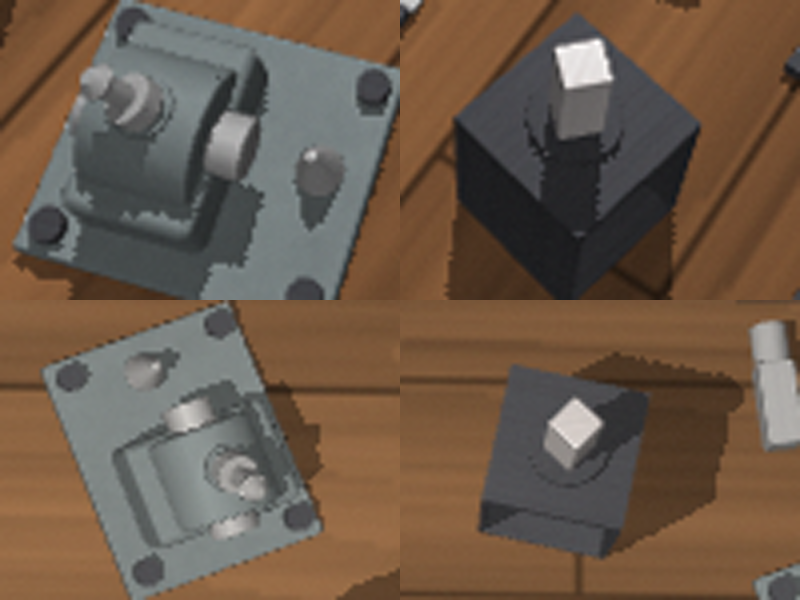

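```bash
python3 - <<'E'
from h import *
S=load('scene0');T=load('top0')
fs=lambda u,v:(u/4,v/4)
# grip top
print('grip scene z.18',plane(S,183/4+235,63/4+195,.18),'top',plane(T,173/4+240,127/4+125,.18))
cs=[plane(T,u/4+240,v/4+125,.18)[:2] for u,v in [(173,98),(202,128),(173,157),(145,134)]]
print('T corners',np.round(cs,4).tolist())
cs=[plane(S,u/4+235,v/4+195,.18)[:2] for u,v in [(155,47),(205,40),(212,78),(160,88)]]
print('S corners',np.round(cs,4).tolist())
# stand top corners z=.115
print('stand T',[np.round(plane(T,u/4+240,v/4+125,.115)[:2],4).tolist() for u,v in [(111,66),(249,97),(220,228),(82,202)]])
print('stand S',[np.round(plane(S,u/4+235,v/4+195,.115)[:2],4).tolist() for u,v in [(175,15),(299,126),(180,235),(55,120)]])
c=[plane(T,u/4+318,v/4+178,.012)[:2] for u,v in [(43,70),(230,3),(320,225),(135,300)]]
c=np.array(c);print('plate',np.round(c,4).tolist(),c.mean(0))
ex=(c[0]+c[1]-c[2]-c[3]);ex/=np.linalg.norm(ex);print('yaw',np.arctan2(ex[1],ex[0]), [np.linalg.norm(c[i]-c[(i+1)%4]) for i in range(4)])
tip=tri([ray(S,84/4+115,77/4+258),ray(T,258/4+318,188/4+178)]);print('tip',tip)
o=tri([ray(S,140/4+115,105/4+258),ray(T,226/4+318,170/4+178)]);print('collar',o)
E
```

```text
grip scene z.18 [ 0.65067461 -0.01231292  0.18      ] top [ 0.64704071 -0.01000752  0.18      ]
T corners [[0.6645, -0.01], [0.6467, -0.027], [0.6291, -0.01], [0.6426, 0.0064]]
S corners [[0.6352, -0.0128], [0.6526, 0.004], [0.6661, -0.0112], [0.6489, -0.0294]]
stand T [[0.7023, 0.0239], [0.6832, -0.0634], [0.599, -0.0446], [0.6143, 0.0414]]
stand S [[0.6172, 0.0394], [0.7041, 0.0214], [0.6859, -0.0621], [0.6002, -0.047]]
plate [[0.5809, -0.1491], [0.6295, -0.2798], [0.4774, -0.3347], [0.4258, -0.2078]] [ 0.52837015 -0.24284733]
yaw 0.3544220229675153 [np.float64(0.13945517761235718), np.float64(0.16176214401515962), np.float64(0.13700474413902167), np.float64(0.16587139603611858)]
tip (array([ 0.4935993 , -0.25597567,  0.12484364]), [np.float64(0.0011909192549479468), np.float64(0.001190919254947957)])
collar (array([ 0.50772022, -0.24907063,  0.08555039]), [np.float64(0.0004717780193917048), np.float64(0.00047177801939158275)])
```

```bash
cat >> h.py <<'E'
def down(yaw): # tool z down, y axis at heading yaw
    y=np.array([np.cos(yaw),np.sin(yaw),0]);z=np.array([0,0,-1.]);return np.column_stack([np.cross(y,z),y,z])
def go(P,M):
    s=robot.observe();M0=R.from_rotvec(s['ee_rot']).as_matrix()
    d=M0.T@(np.array(P)-s['eef_pos'])/.15; r=R.from_matrix(M0.T@M).as_rotvec()/(np.pi/2)
    print('shift',np.round(d,3),'turn',np.round(r,3),'len mm',np.linalg.norm(d)*150,'deg',np.linalg.norm(r)*90)
E
python3 - <<'E'
from h import *
s=robot.observe();M=R.from_rotvec(s['ee_rot']).as_matrix();print(M.round(3))
for y in [45,-45,135,-135]: go([.58,-.06,.28],down(np.radians(y)))
E
```

```text
[[ 0.953  0.303 -0.   ]
 [ 0.303 -0.953  0.002]
 [ 0.    -0.002 -1.   ]]
shift [ 3.564 -2.112 -0.636] turn [-1.000e-03 -1.000e-03 -1.304e+00] len mm 628.664406325065 deg 117.3659419207451
shift [ 3.564 -2.112 -0.636] turn [-0.001 -0.    -0.304] len mm 628.664406325065 deg 27.366141698380847
shift [ 3.564 -2.112 -0.636] turn [-1.000e-03  2.000e-03  1.696e+00] len mm 628.664406325065 deg 152.63410671706407
shift [ 3.564 -2.112 -0.636] turn [-0.001  0.001  0.696] len mm 628.664406325065 deg 62.63418665856148
```

Emit:
{"method": "arm_command", "body": {"steps": [[[1,1,-0.6,-0.65,0,0,0],[1,1,-0.6,-0.65,0,0,0],[1,1,-0.6,-0.65,0,0,0],[1,1,-0.6,-0.65,0,0,0],[1,1,-0.6,-0.65,0,0,0]]]}}

```text
t: 0.52
eef_pos: [0.2835, -0.3911, 0.2838]
ee_rot: [3.104, 0.483, 0.001]
ft_force: [1.0, -1.2, 0.3]
finger_gap: 0.0941
gripper_force: 0.0
```

Emit:
{"method": "arm_command", "body": {"steps": [[[1,1,-0.6,0,0,0,0],[1,1,-0.6,0,0,0,0],[1,1,-0.6,0,0,0,0],[1,1,-0.6,0,0,0,0],[1,1,-0.6,0,0,0,0]]]}}

```text
t: 0.93
eef_pos: [0.4008, -0.2571, 0.2821]
ee_rot: [-3.1, -0.492, -0.003]
ft_force: [0.1, -0.5, -0.4]
finger_gap: 0.094
gripper_force: 0.0
```

Emit:
{"method": "arm_command", "body": {"steps": [[[1,1,-0.6,0,0,0,0],[1,1,-0.6,0,0,0,0],[1,1,-0.6,0,0,0,0],[1,1,-0.6,0,0,0,0],[1,1,-0.6,0,0,0,0]]]}}

```text
t: 1.35
eef_pos: [0.5161, -0.1262, 0.281]
ee_rot: [-3.1, -0.491, 0.001]
ft_force: [0.1, 0.2, -0.9]
finger_gap: 0.0939
gripper_force: 0.0
```

```bash
python3 - <<'E'
from h import *
c=snap('wrist','w1')
s=robot.observe();print(s['t'],s['eef_pos'],s['q']);M=R.from_rotvec(s['ee_rot']).as_matrix()
print('cam in tool',M.T@(c['position']-s['eef_pos']),(M.T@att(c)).round(3),c['fx'])
go([.58,-.06,.28],down(np.radians(-45)))
for X in [(.65,-.0115,.18),(.4936,-.256,.125)]: print(proj(c,X))
E
```

```text
1.4 [ 0.51550388 -0.12728017  0.28092648] [-3.49736911e-01  4.77111488e-02  1.22392756e+00  1.30529996e-03
  1.87206569e+00  9.07878004e-01]
cam in tool [ 0.07691483 -0.00129892 -0.19916659] [[ 0.001 -0.965 -0.264]
 [ 1.     0.001 -0.   ]
 [ 0.001 -0.264  0.965]] 289.1433790030423
shift [ 0.547 -0.294  0.006] turn [-0.002  0.    -0.3  ] len mm 93.20530561479761 deg 27.034268533369612
[183.1148694   16.15314214]
[345.39722325 222.63943657]
```

View pics/w1.png

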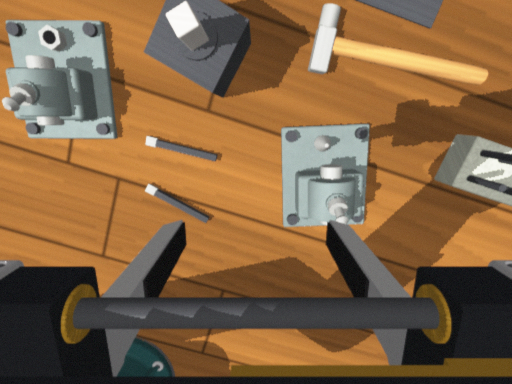

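Wrist view: block_b's plate corners are around (281,127), (369,124), (367,222) and (284,226), with the cone at (322,143) and the nipple head at about (337,210). The grip top is at about (186,20).

Emit:
{"method": "arm_command", "body": {"steps": [[[1,0.9,-0.45,0,0,0,-0.3],[1,0.9,-0.45,0,0,0,-0.3],[1,0.9,-0.45,0,0,0,-0.3],[1,0.9,-0.45,0,0,0,-0.3],[1,0.9,-0.45,0,0,0,-0.3]]]}}

```text
t: 1.82
eef_pos: [0.6236, -0.0233, 0.2798]
ee_rot: [-2.9, -1.201, 0.003]
ft_force: [-0.5, 0.3, -1.1]
finger_gap: 0.0937
gripper_force: 0.0
```

```bash
python3 - <<'E'
from h import *
c=snap('wrist','w2')
s=robot.observe();print(s['t'],s['eef_pos'],s['q'])
go([.65,-.0115,.23],down(np.radians(-45)))
for X in [(.65,-.0115,.18),(.65,-.0115,.12),(.4936,-.256,.125)]: print(proj(c,X))
E
```

```text
1.8667 [ 0.62225808 -0.02532239  0.28043441] [-1.31167824e-01  2.60823762e-01  9.82814608e-01 -9.06924539e-04
  1.90122006e+00  6.59516554e-01]
shift [0.197 0.065 0.336] turn [-0.001  0.002 -0.004] len mm 59.19714630443365 deg 0.37364544632765195
[266.6209413  162.73315772]
[264.99825113 154.74464742]
[305.41809979 345.93722611]
```

View pics/w2.png

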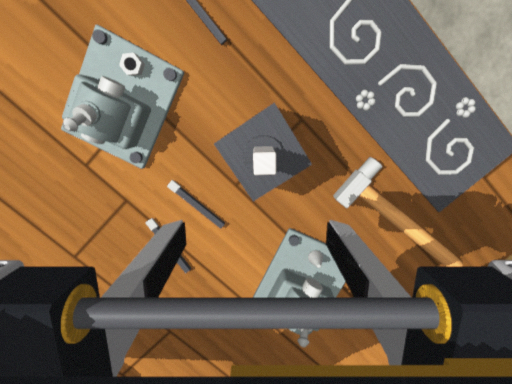

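The grip top is a square aligned with the image at about (264,161), so the tool yaw is right. I'll measure its centre.

```bash
python3 - <<'E'
from h import *
c=load('w2');g=cv2.cvtColor(c['pixels'],cv2.COLOR_RGB2GRAY)
m=np.zeros_like(g);m[135:185,240:290]=(g[135:185,240:290]>150)
cn=max(cv2.findContours(m,cv2.RETR_EXTERNAL,cv2.CHAIN_APPROX_NONE)[0],key=cv2.contourArea)
r=cv2.minAreaRect(cn);print(r,cv2.boundingRect(cn)); print(g[150:178:2,264],g[160,248:280:2])
P=plane(c,*r[0],.18);print(P); go([P[0],P[1],.123],down(np.radians(-45)))
E
```

```text
((264.0, 161.0), (26.0, 22.0), 90.0) (253, 148, 23, 27)
[147 208 245 246 247 247 244 244 247 246 245 244 179  96] [ 97  96 113 246 248 245 244 244 247 247 246 245 244 238  96  57]
[ 0.64934427 -0.00827561  0.18      ]
shift [0.211 0.048 1.049] turn [-0.001  0.002 -0.004] len mm 160.65443469817043 deg 0.37364544632765195
```

Emit:
{"method": "arm_command", "body": {"steps": [[[1,0.2,0.05,0.1,0,0,0],[1,0.2,0.05,0.3,0,0,0],[1,0.2,0.05,0.5,0,0,0],[1,0.2,0.05,0.6,0,0,0],[1,0.2,0.05,0.6,0,0,0]]]}}

```text
t: 2.28
eef_pos: [0.645, -0.012, 0.1869]
ee_rot: [-2.905, -1.186, 0.015]
ft_force: [-0.1, -1.6, -0.4]
finger_gap: 0.0944
gripper_force: 0.0
```

```bash
python3 - <<'E'
from h import *
s=robot.observe();print(s['t'],s['eef_pos'])
go([.650,-.0105,.123],down(np.radians(-45)))
E
```

```text
2.2833 [ 0.64495531 -0.01201646  0.18690183]
shift [0.034 0.019 0.426] turn [-0.005  0.005 -0.007] len mm 64.11858528669592 deg 0.8388268190574775
```

Emit:
{"method": "arm_command", "body": {"steps": [[[1,0.02,0.01,0.15,0,0,0],[1,0.02,0.01,0.3,0,0,0],[1,0.02,0.01,0.4,0,0,0],[1,0.02,0.01,0.4,0,0,0],[1,0.02,0.01,0.4,0,0,0]]]}}

```text
t: 2.7
eef_pos: [0.6512, -0.0101, 0.1334]
ee_rot: [2.907, 1.189, -0.0]
ft_force: [0.8, -0.3, -0.6]
finger_gap: 0.0939
gripper_force: 0.0
```

```bash
python3 - <<'E'
from h import *
s=robot.observe();print(s['t'],s['eef_pos'],s['ft_force'])
go([.650,-.0105,.123],down(np.radians(-45)))
E
```

```text
2.7 [ 0.65124942 -0.01012952  0.13341437] [ 0.77729737 -0.29188724 -0.56665717]
shift [-0.008 -0.004  0.069] turn [ 0.     0.    -0.006] len mm 10.49559537146332 deg 0.4986093797250878
```

Emit:
{"method": "arm_command", "body": {"steps": [[[1,-0.005,0,0.06,0,0,0],[1,-0.005,0,0.06,0,0,0],[-1,-0.005,0,0.06,0,0,0],[-1,-0.005,0,0.06,0,0,0],[-1,-0.005,0,0.06,0,0,0]]], "grip_force": 50}}

```text
t: 3.12
eef_pos: [0.6516, -0.0091, 0.1243]
ee_rot: [2.906, 1.193, 0.002]
ft_force: [0.6, -0.2, -0.1]
finger_gap: 0.0775
gripper_force: 0.0
```

Emit:
{"method": "arm_command", "body": {"steps": [[[-1,0,0,0,0,0,0],[-1,0,0,0,0,0,0],[-1,0,0,0,0,0,0],[-1,0,0,0,0,0,0],[-1,0,0,0,0,0,0]]]}}

```text
t: 3.53
eef_pos: [0.6512, -0.009, 0.1233]
ee_rot: [2.906, 1.193, -0.0]
ft_force: [0.1, -0.3, 0.7]
finger_gap: 0.0438
gripper_force: 0.0
```

Emit:
{"method": "arm_command", "body": {"steps": [[[-1,0,0,0,0,0,0],[-1,0,0,0,0,0,0],[-1,0,0,0,0,0,0],[-1,0,0,0,0,0,0],[-1,0,0,0,0,0,0]]]}}

```text
t: 3.95
eef_pos: [0.651, -0.0087, 0.1234]
ee_rot: [-2.906, -1.193, 0.0]
ft_force: [-1.1, 0.8, 0.1]
finger_gap: 0.0237
gripper_force: 49.8
```

Emit:
{"method": "arm_command", "body": {"steps": [[[-1,0,0,-0.1,0,0,0],[-1,0,0,-0.3,0,0,0],[-1,0,0,-0.5,0,0,0],[-1,0,0,-0.6,0,0,0],[-1,0,0,-0.6,0,0,0]]]}}

```text
t: 4.37
eef_pos: [0.6531, -0.0094, 0.2179]
ee_rot: [2.903, 1.191, 0.011]
ft_force: [-0.1, 0.4, -2.7]
finger_gap: 0.0237
gripper_force: 49.8
```

Emit:
{"method": "arm_command", "body": {"steps": [[[-1,0,0,-0.1,0,0,0],[-1,0,0,-0.3,0,0,0],[-1,0,0,-0.5,0,0,0],[-1,0,0,-0.6,0,0,0],[-1,0,0,-0.6,0,0,0]]]}}

```text
t: 4.78
eef_pos: [0.6522, -0.0093, 0.3061]
ee_rot: [2.904, 1.192, 0.007]
ft_force: [0.3, 0.9, -3.0]
finger_gap: 0.0237
gripper_force: 49.8
```

```bash
python3 - <<'E'
from h import *
yaw=.355;n=np.array([-np.sin(.5)*np.cos(yaw),-np.sin(.5)*np.sin(yaw),np.cos(.5)])
s=robot.observe();M=R.from_rotvec(s['ee_rot']).as_matrix();print(s['t'],s['eef_pos'],s['q'],s['finger_gap'],M.round(3))
# tilt minimal: rotate -z to n
a=np.cross([0,0,1],n);Rm=R.from_rotvec(a/np.linalg.norm(a)*.5).as_matrix()
Mt=Rm@down(np.radians(-45))
tip=np.array([.4936,-.256,.125]); P=tip+n*(103+40)/1e3
print(P,Mt);go(P,Mt)
E
```

```text
4.7833 [ 0.65223094 -0.00928775  0.30611385] [-1.00958513e-01  3.36024915e-01  8.36824481e-01 -3.03191767e-04
  1.96328801e+00  6.90878790e-01] 0.023702318854570106 [[ 0.712  0.702  0.005]
 [ 0.702 -0.712 -0.001]
 [ 0.003  0.004 -1.   ]]
[ 0.42931697 -0.27983005  0.25049431] [[ 0.60279086  0.65921503  0.44953167]
 [ 0.66843633 -0.7248605   0.1666437 ]
 [ 0.43570178  0.20003201 -0.87758256]]
shift [-2.326  0.238  0.364] turn [-0.129  0.288 -0.004] len mm 354.9328173756922 deg 28.376657915277605
```

Emit:
{"method": "arm_command", "body": {"steps": [[[-1,-0.25,0,0,0,0,0],[-1,-0.5,0,0,0,0,0],[-1,-0.75,0,0,0,0,0],[-1,-1,0,0,0,0,0],[-1,-1,0,0,0,0,0]]]}}

```text
t: 5.2
eef_pos: [0.5392, -0.1187, 0.3002]
ee_rot: [-2.909, -1.182, 0.013]
ft_force: [0.8, 0.5, -3.2]
finger_gap: 0.0238
gripper_force: 50.0
```

Emit:
{"method": "arm_command", "body": {"steps": [[[-1,-0.25,0.06,0,0,0,0],[-1,-0.5,0.12,0,0,0,0],[-1,-0.75,0.18,0,0,0,0],[-1,-1,0.24,0,0,0,0],[-1,-1,0.24,0,0,0,0]]]}}

```text
t: 5.62
eef_pos: [0.4586, -0.2508, 0.2997]
ee_rot: [-2.911, -1.179, 0.011]
ft_force: [0.6, -0.2, -4.3]
finger_gap: 0.0238
gripper_force: 50.0
```

Emit:
{"method": "arm_command", "body": {"steps": [[[-1,-0.1,0,0,-0.03,0.06,0],[-1,-0.2,0,0,-0.06,0.13,0],[-1,-0.33,0,0,-0.1,0.2,0],[-1,-0.33,0,0,-0.13,0.288,0],[-1,-0.33,0,0,-0.13,0.288,0]]]}}

```text
t: 6.03
eef_pos: [0.4236, -0.2814, 0.2977]
ee_rot: [2.814, 1.137, 0.767]
ft_force: [-0.5, 0.6, -5.2]
finger_gap: 0.0238
gripper_force: 50.0
```

```bash
cat >> h.py <<'E'
def nrm(yaw,t=.5): return np.array([-np.sin(t)*np.cos(yaw),-np.sin(t)*np.sin(yaw),np.cos(t)])
def tgt(yaw):
    n=nrm(yaw);a=np.cross([0,0,1],n)
    return n,R.from_rotvec(a/np.linalg.norm(a)*.5).as_matrix()@down(np.radians(-45))
E
python3 - <<'E'
from h import *
for c in ['wrist','scene','top']: snap(c,c+'3')
s=robot.observe();print(s['t'],s['eef_pos'],s['ee_rot'],s['ft_force'])
n,Mt=tgt(.355);P=np.array([.4936,-.256,.125])+n*.143;go(P,Mt)
a,b,w=[cv2.imread(f'pics/{x}3.png') for x in ['scene','top','wrist']]
f=lambda im,u,v,k=4:cv2.resize(im[v:v+300//k,u:u+400//k],(400,300),interpolation=cv2.INTER_CUBIC)
cv2.imwrite('pics/crop3.png',np.vstack([np.hstack([f(a,90,210,3),f(b,310,170)]),np.hstack([cv2.resize(w,(400,300)),f(w,180,60,2)])]))
E
```

```text
6.1833 [ 0.42703561 -0.28011341  0.30111466] [2.80764449 1.14806613 0.76394191] [ 0.12981372  0.37459995 -3.36649402]
shift [-0.136 -0.056  0.304] turn [-0.003  0.003 -0.006] len mm 50.67253136818558 deg 0.6824221237093748
```

View pics/crop3.png

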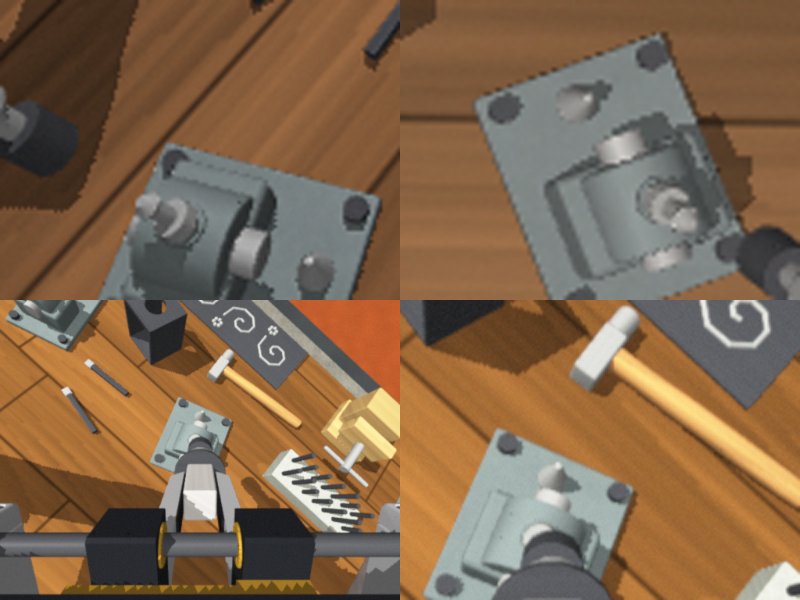

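The black nose is visible in the scene view (around (105,255) full-frame) and in the top view (around (502,235)). Block_b's nipple is clear in both. I'll move to about 20 mm off the tip along the axis and measure gun against nipple in the same images.

Emit:
{"method": "arm_command", "body": {"steps": [[[-1,-0.07,-0.03,0.1,0,0,0],[-1,-0.135,-0.055,0.2,0,0,0],[-1,-0.135,-0.055,0.3,0,0,0],[-1,-0.135,-0.055,0.43,0,0,-0.005],[-1,-0.135,-0.055,0.43,0,0,-0.005]]]}}

```text
t: 6.6
eef_pos: [0.4397, -0.2737, 0.2321]
ee_rot: [2.802, 1.169, 0.764]
ft_force: [-0.2, -0.7, -4.1]
finger_gap: 0.0236
gripper_force: 50.0
```

Emit:
{"method": "arm_command", "body": {"steps": [[[-1,0,0,0,0,0,0],[-1,0,0,0,0,0,0]]]}}

```text
t: 6.77
eef_pos: [0.4399, -0.2764, 0.2373]
ee_rot: [2.794, 1.165, 0.766]
ft_force: [-0.0, -0.6, -4.1]
finger_gap: 0.0242
gripper_force: 50.0
```

```bash
python3 - <<'E'
from h import *
for c in ['scene','top']: snap(c,c+'4')
s=robot.observe();print(s['t'],s['eef_pos'],s['ee_rot'],s['ft_force'])
M=R.from_rotvec(s['ee_rot']).as_matrix();n,Mt=tgt(.355);print(M[:,2],-n)
for z in [.103,.073,.053]: 
    X=s['eef_pos']+M[:,2]*z; print(z,X,*[proj(load(k+'4'),X).round(1) for k in['scene','top']])
P=np.array([.4936,-.256,.125])+n*.103;go(P,Mt)
a,b=[cv2.imread(f'pics/{x}4.png') for x in ['scene','top']]
f=lambda im,u,v,k=8:cv2.resize(im[v:v+480//k,u:u+400//k],(400,480),interpolation=cv2.INTER_CUBIC)
cv2.imwrite('pics/crop4.png',np.hstack([f(a,105,245),f(b,360,190)]))
E
```

```text
6.8667 [ 0.43952773 -0.27723707  0.23791694] [2.7926757  1.16223003 0.765964  ] [-0.28589609  0.41975575 -4.0865868 ]
[ 0.44726114  0.16382259 -0.87927221] [ 0.44953167  0.1666437  -0.87758256]
0.103 [ 0.48559563 -0.26036334  0.1473519 ] [128.1 272.9] [388.2 228.1]
0.073 [ 0.4721778  -0.26527802  0.17373007] [115.9 266.3] [394.7 233.4]
0.053 [ 0.46323257 -0.26855447  0.19131551] [107.3 261.7] [399.3 237.1]
shift [-0.015 -0.016  0.16 ] turn [0.    0.003 0.002] len mm 24.17407478347473 deg 0.31644998910306
```

View pics/crop4.png

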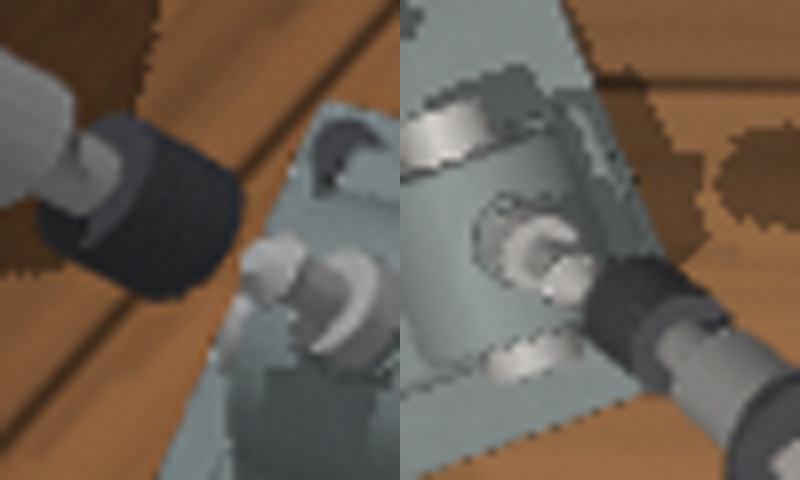

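The scene crop shows the nose about 20 mm off the head and nearly in line, with the head at about crop (275,266). In the top crop the head is at about (170,280) of the right half. I'll measure both axes with masks.

```bash
python3 - <<'E'
from h import *
s=robot.observe();M=R.from_rotvec(s['ee_rot']).as_matrix();z=M[:,2];X0=s['eef_pos']+z*.103
for k,nb,hb in [('scene',(105,255,140,290),(130,270,148,285)),('top',(378,218,405,245),(374,216,386,232))]:
    c=load(k+'4');im=c['pixels'].astype(int);g=im.mean(2)
    a=proj(c,X0)-proj(c,X0-z*.03);a/=np.linalg.norm(a);nn=np.array([-a[1],a[0]])
    u0,v0,u1,v1=nb;sub=im[v0:v1,u0:u1]
    m=((sub.max(2)<75)&(sub[:,:,0]<sub[:,:,2]+12)).astype(np.uint8)
    cn=max(cv2.findContours(m,cv2.RETR_EXTERNAL,cv2.CHAIN_APPROX_NONE)[0],key=cv2.contourArea)
    p=cn[:,0,:]+[u0,v0]; q=(p-proj(c,X0)); al=q@a; pe=q@nn
    mm=np.linalg.norm(proj(c,X0+[0,0,0])-proj(c,X0+np.cross(z,att(c)[:,2])/np.linalg.norm(np.cross(z,att(c)[:,2]))*.01))/10
    print(k,'px/mm',mm,'perp',pe.min()-.5,pe.max()+.5,'width mm',(np.ptp(pe)+1)/mm,'centre off mm',(pe.min()+pe.max())/2/mm,'al',al.min(),al.max())
    for r in range(v0,v1,1): print(''.join('#' if m[r-v0,i] else '.' for i in range(u1-u0)))if 0 else None
    u0,v0,u1,v1=hb; print(g[v0:v1,u0:u1].astype(int))
E
```

```text
scene px/mm 0.554399239915134 perp -9.366216253131533 10.868426742701129 width mm 36.4983238413713 centre off mm 1.3548092975375923 al -17.336294032655815 5.345328102482396
[[ 43  43  43  43  41  61  88  88  89 100 122 124 122 122 120 117 117 114]
 [ 41  44  43  44  42  69  88  89  91 115 123 126 124 118 116 119 117 118]
 [ 42  42  42  41  42  69  89  91 107 123 123 125 121 122 122 122 119 120]
 [ 39  41  42  41  43  84  93  90 110 122 125 123 122 123 123 123 121 121]
 [ 37  39  40  39  59  87  95 102 115 135 143 142 121 123 124 124 125 124]
 [ 38  39  40  39  69  92 122 156 161 160 158 159 148 129 126 126 125 127]
 [ 36  37  35  52  86 121 153 154 161 163 161 159 168 133 125 130 131 143]
 [ 37  34  40  87  90 145 153 150 152 154 159 158 143 105 117 133 153 158]
 [ 33  37  72  90  89 142 148 143 141 144 147 155 110  99 111 119 138 150]
 [ 35  59  90  93  91  97 100 119 132 137 142 151  83 101 112 114 113 118]
 [ 61  91  94  93  93  88  96 107 121 128 135 104  78  94 104 109 111 111]
 [ 95  99 100  98 101 108  95 100 115 120 118  78  84  90  93 101 105 107]
 [ 97 100 101  99 144 151 1
[... 486 characters left out ...]
164 164 162 159 115  80  74  72  73]
 [161 165 163 133 140 158 160 163  92  75  71  73]
 [164 162 137 118 101  90 108 107  86  77  72  69]
 [162 154 133 124 114 101  88  90  95  79  73  70]
 [163 145 129 129 126  95 161 147 133 144  86  72]
 [164 143 122 125 114 177 162 156 143 122  91  68]
 [166 163 143 127 160 170 169 163 150 131  84  61]
 [141 161 161 161 174 171 174 169 160 136  71  58]
 [139 142 143 145 194 165 168 169 163  96  62  60]
 [141 138 137 135  98 142 146 149 128  72  57  59]
 [142 137 137 135 128 126 121 106  92  63  59  58]
 [143 139 136 133 132 127 123 119  98  62  58  58]
 [143 141 139 137 130 127 107  86  83  58  57  58]
 [145 141 137 119 135 101 112  94  71  54  53  56]]
```

```bash
python3 - <<'E'
from h import *
s=robot.observe();M=R.from_rotvec(s['ee_rot']).as_matrix();z=M[:,2];X0=s['eef_pos']+z*.103
def rows(k):
    c=load(k+'4');a=proj(c,X0)-proj(c,X0-z*.03);a/=np.linalg.norm(a);nn=np.array([-a[1],a[0]])
    return [ (proj(c,X0+M[:,i]*.001)-proj(c,X0))@nn for i in (0,1)]
A=np.array([rows('scene'),rows('top')]);print(A)
gun=np.array([.75,.58]);nip=np.array([-.72,-1.75])
print('gun off',np.linalg.solve(A,gun),'nip',np.linalg.solve(A,nip),'move mm',np.linalg.solve(A,nip-gun))
# refreshed block yaw/nipple tip estimate: w1 plate corners
c=load('w1');p=np.array([plane(c,u,v,.012)[:2] for u,v in[(281,127),(369,124),(367,222),(284,226)]]);e=p[0]+p[1]-p[2]-p[3];print(p.mean(0),np.arctan2(e[1],e[0]),np.linalg.norm(p-np.roll(p,1,0),axis=1))
E
```

```text
[[-0.36920707  0.46557195]
 [ 0.06368331  0.42314907]]
gun off [-0.25462867  1.4089966 ] nip [-2.7441731 -3.7226644] move mm [-2.48954442 -5.131661  ]
[ 0.52747802 -0.24191388] 0.38242132366903736 [0.16762738 0.13842512 0.16501726 0.14306804]
```

Emit:
{"method": "arm_command", "body": {"steps": [[[-1,-0.016,-0.029,0,0,0.002,0],[-1,-0.016,-0.029,0.03,0,0.002,0],[-1,-0.016,-0.029,0.06,0,0.002,0],[-1,-0.016,-0.029,0.06,0,0.002,0],[-1,-0.016,-0.029,0.06,0,0.002,0]]]}}

```text
t: 7.28
eef_pos: [0.4383, -0.2738, 0.2259]
ee_rot: [2.797, 1.161, 0.771]
ft_force: [0.4, 0.8, -3.1]
finger_gap: 0.0239
gripper_force: 50.0
```

```bash
python3 - <<'E'
from h import *
for c in ['scene','top']: snap(c,c+'5')
s=robot.observe();print(s['t'],s['eef_pos'],s['ee_rot'],s['ft_force'])
M=R.from_rotvec(s['ee_rot']).as_matrix();z=M[:,2];n,Mt=tgt(.36);print(z,-n)
go(np.array([.4936,-.256,.125])+n*.103,Mt)
for k in ['scene','top']: print(k,[proj(load(k+'5'),s['eef_pos']+z*q).round(2).tolist() for q in (.103,.073)])
a,b=[cv2.imread(f'pics/{x}5.png') for x in ['scene','top']]
f=lambda im,u,v,k=10:cv2.resize(im[v:v+500//k,u:u+400//k],(400,500),interpolation=cv2.INTER_CUBIC)
cv2.imwrite('pics/crop5.png',np.hstack([f(a,115,248),f(b,365,200)]))
E
```

```text
7.3833 [ 0.43848073 -0.27399193  0.22640486] [2.79581004 1.16075357 0.77119946] [-0.80263908  0.25436881 -3.61369389]
[ 0.44843549  0.16759992 -0.8779612 ] [ 0.44869284  0.16888926 -0.87758256]
shift [0.006 0.022 0.092] turn [0.    0.001 0.001] len mm 14.17533308046437 deg 0.1354357893529605
scene [[131.11, 272.92], [119.16, 266.48]]
top [[385.0, 228.75], [391.37, 234.02]]
```

View pics/crop5.png

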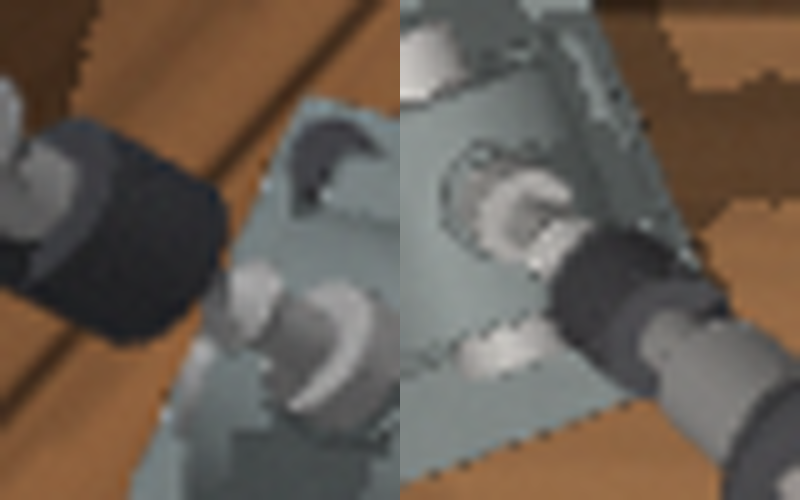

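The nose axis passes through the head centre in both crops: scene head at about (248,303) and top head at about (560,245), each within about 1 mm. I'll advance along the axis now.

Emit:
{"method": "arm_command", "body": {"steps": [[[-1,0,0.003,0.03,0,0,0],[-1,0,0.003,0.06,0,0,0],[-1,0,0.003,0.09,0,0,0],[-1,0,0.003,0.12,0,0,0],[-1,0,0.003,0.12,0,0,0]]]}}

```text
t: 7.8
eef_pos: [0.4468, -0.2705, 0.2092]
ee_rot: [2.798, 1.162, 0.771]
ft_force: [-0.0, 0.2, -3.3]
finger_gap: 0.0239
gripper_force: 50.0
```

```bash
cat >> h.py <<'E'
def st():
    s=robot.observe();M=R.from_rotvec(s['ee_rot']).as_matrix();n=nrm(.36)
    print(s['t'],s['eef_pos'],'F tool',(M.T@s['ft_force']).round(1),'T',(M.T@s['ft_torque']).round(2),'tip->mouth along axis mm',1e3*((s['eef_pos']-np.array([.4936,-.256,.125]))@n)-103, 'tilt err deg',np.degrees(np.arccos(-M[:,2]@n)))
    go(np.array([.4936,-.256,.125])+n*.103,tgt(.36)[1])
E
python3 -c "from h import *;st()"
```

```text
7.8 [ 0.44678669 -0.27046969  0.2091635 ] F tool [-1.3 -0.8  2.9] T [ 0.24 -0.61  0.04] tip->mouth along axis mm -5.69100561578297 tilt err deg 0.11412013679818682
shift [ 0.007  0.025 -0.038] turn [-0.001  0.001  0.001] len mm 6.906535824253132 deg 0.14186190101978308
```

Emit:
{"method": "arm_command", "body": {"steps": [[[-1,0,0,0.02,0,0,0],[-1,0,0,0.04,0,0,0],[-1,0,0,0.06,0,0,0],[-1,0,0,0.06,0,0,0]]]}}

```text
t: 8.13
eef_pos: [0.451, -0.2693, 0.2027]
ee_rot: [2.796, 1.162, 0.772]
ft_force: [0.5, -0.3, -3.2]
finger_gap: 0.0237
gripper_force: 50.0
```

```bash
python3 -c "from h import *;st()"
```

```text
8.1333 [ 0.45102864 -0.26929095  0.20265434] F tool [-1.3 -0.1  3. ] T [ 0.43 -0.46  0.04] tip->mouth along axis mm -13.505740719769548 tilt err deg 0.03458823616184584
shift [ 0.004  0.021 -0.09 ] turn [-0.     0.     0.001] len mm 13.86900968450897 deg 0.1341594060607928
```

Emit:
{"method": "arm_command", "body": {"steps": [[[-1,0,0,0.015,0,0,0],[-1,0,0,0.03,0,0,0],[-1,0,0,0.045,0,0,0],[-1,0,0,0.045,0,0,0]]]}}

```text
t: 8.47
eef_pos: [0.4545, -0.2685, 0.1962]
ee_rot: [2.796, 1.16, 0.773]
ft_force: [3.3, 0.6, -7.7]
finger_gap: 0.0237
gripper_force: 50.0
```

```bash
python3 -c "from h import *;st()"
```

```text
8.4667 [ 0.45446535 -0.26848231  0.19619773] F tool [-1.   0.2  8.3] T [-0.14 -0.3   0.03] tip->mouth along axis mm -20.850548451049207 tilt err deg 0.06426741736781524
shift [ 0.005  0.018 -0.139] turn [0.001 0.    0.001] len mm 21.039454196064995 deg 0.11322190500261792
```

The axial force is now a pull towards the nipple, so the jaws are drawing the head home. I'll push on.

Emit:
{"method": "arm_command", "body": {"steps": [[[-1,0,0,0.01,0,0,0],[-1,0,0,0.02,0,0,0],[-1,0,0,0.03,0,0,0],[-1,0,0,0.03,0,0,0]]]}}

```text
t: 8.8
eef_pos: [0.4554, -0.2681, 0.1947]
ee_rot: [2.794, 1.163, 0.769]
ft_force: [-8.4, 0.5, 6.9]
finger_gap: 0.0239
gripper_force: 50.0
```

```bash
python3 -c "from h import *;st()"
```

```text
8.8 [ 0.45537436 -0.26811623  0.19467685] F tool [-1.7 -4.5 -9.7] T [ 1.35 -0.62 -0.04] tip->mouth along axis mm -22.654936431197058 tilt err deg 0.15349468631682917
shift [ 0.004  0.018 -0.151] turn [0.001 0.002 0.002] len mm 22.820679490693628 deg 0.25723819442333823
```

Emit:
{"method": "arm_command", "body": {"steps": [[[-1,0,-0.005,0.015,0,0,0],[-1,0,-0.005,0.03,0,0,0],[-1,0,-0.005,0.045,0,0,0],[-1,0,-0.005,0.045,0,0,0]]]}}

```text
t: 9.13
eef_pos: [0.458, -0.267, 0.1895]
ee_rot: [2.793, 1.162, 0.769]
ft_force: [-10.3, -0.1, 9.2]
finger_gap: 0.024
gripper_force: 50.0
```

```bash
python3 -c "from h import *;st()"
```

```text
9.1333 [ 0.4579986  -0.26700228  0.18950598] F tool [ -2.2  -4.9 -12.8] T [ 1.32 -0.6   0.02] tip->mouth along axis mm -28.558418049517883 tilt err deg 0.23272868282251752
shift [ 0.004  0.019 -0.19 ] turn [0.002 0.002 0.003] len mm 28.697825353955384 deg 0.3311323058193805
```

Emit:
{"method": "arm_command", "body": {"steps": [[[-1,0,-0.01,0.015,0,0,0],[-1,0,-0.01,0.03,0,0,0],[-1,0,-0.01,0.045,0,0,0],[-1,0,-0.01,0.045,0,0,0]]]}}

```text
t: 9.47
eef_pos: [0.4605, -0.2657, 0.1845]
ee_rot: [2.79, 1.161, 0.769]
ft_force: [-9.4, -0.4, 12.1]
finger_gap: 0.0236
gripper_force: 50.0
```

```bash
python3 -c "from h import *;st()"
```

```text
9.4667 [ 0.46045086 -0.26574776  0.18449867] F tool [ -0.7  -3.5 -14.9] T [ 1.15 -0.65 -0.02] tip->mouth along axis mm -34.26493075705035 tilt err deg 0.38234391774913523
shift [ 0.002  0.022 -0.228] turn [0.004 0.002 0.003] len mm 34.402787672891776 deg 0.47495507110216195
```

Emit:
{"method": "arm_command", "body": {"steps": [[[-1,0,-0.007,0.008,0,0,0],[-1,0,-0.007,0.008,0,0,0],[-1,0,-0.007,0.008,0,0,0],[-1,0,-0.007,0.008,0,0,0],[-1,0,-0.007,0.008,0,0,0]]]}}

```text
t: 9.88
eef_pos: [0.4605, -0.2655, 0.1841]
ee_rot: [2.788, 1.16, 0.769]
ft_force: [-11.1, -1.3, 13.2]
finger_gap: 0.0237
gripper_force: 50.0
```

```bash
python3 - <<'E'
from h import *
st()
for c in ['scene','top']: snap(c,c+'6')
a,b=[cv2.imread(f'pics/{x}6.png') for x in ['scene','top']]
f=lambda im,u,v,k=6:cv2.resize(im[v:v+498//k,u:u+396//k],(396,498),interpolation=cv2.INTER_CUBIC)
cv2.imwrite('pics/crop6.png',np.hstack([f(a,115,245),f(b,350,185)]))
E
```

```text
9.8833 [ 0.46053447 -0.2655242   0.18408655] F tool [ -1.8  -3.7 -16.8] T [ 0.9  -0.7   0.02] tip->mouth along axis mm -34.70186684249259 tilt err deg 0.4950460378333914
shift [ 0.002  0.023 -0.231] turn [0.005 0.003 0.003] len mm 34.854632285439145 deg 0.5810450038416841
```

View pics/crop6.png

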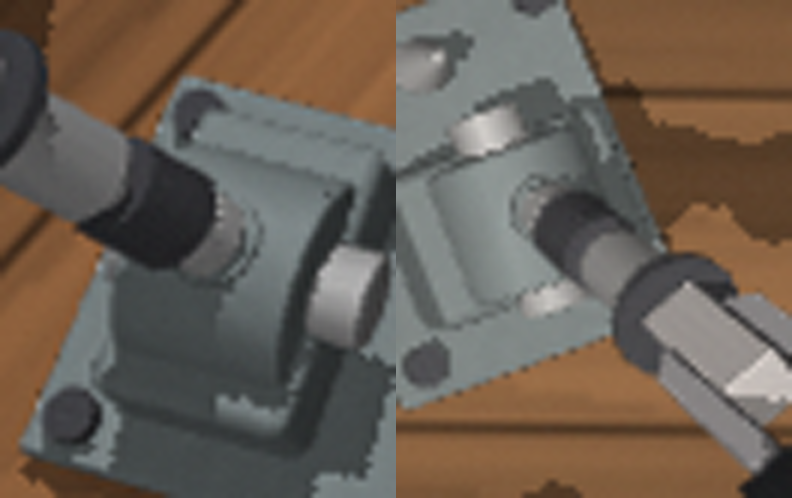

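The coupler sits over the nipple with its mouth near the collar (scene crop 215,235). The nose has closed most of its gap to the barrel, and the gun is in line in both views. I'm handing in.

```bash
python3 -c "
from station import robot
print(robot.hand_in())"
```

```text
the job is handed in; nothing more can be done
None
```

I snapped the grease gun onto the due block's nipple (block_b, the one with the cone) and handed in while holding it pressed on. By my estimate the nose is about 12–13 mm into its 16 mm travel, and the gun is within about 0.5° of the nipple's axis; the hand-in gave no verdict.

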